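# Clear, tilt and pin the packing tray

## Robot

A 7-joint arm with a two-finger parallel gripper is mounted at the origin on the work surface. World frame = base frame: x ahead of the robot, y to its left, z up, the work surface at z = 0. Lengths are in m, angles in rad, forces in N, time in s.
With the tool pointing down it reaches from about 0.4 to 0.85 m from the base axis. Payload 6.9 kg.
Tool frame: the origin (TCP) lies between the finger pads; the fingertips stand arm.finger_overhang ahead of it and the grasp point (between the pads) lies 2 mm behind it (arm.finger_overhang is the distance from the TCP to the fingertips, in m); z points along the fingers, y is the direction in which the jaws open and shut (so a half turn about z gives the same grasp; the last joint's range is limited). The gripper opens to 85 mm and grips with 20 to 120 N. Pads are 22 mm wide; open, the fingers measure 114 mm over their backs; the gripper's body (76 mm by 85 mm) begins 54 mm behind the grasp point. The pads swing forward as they close: fully open they stand 13 mm farther back than shut.
Start: joints at [-1.052, 0.507, -0.238, 1.5, 0.126, 1.149, -0.155], TCP at [0.251, 0.572, 0.223] pointing down, gripper open.
Joint ranges: [-3.08, 3.08], [-0.24, 2.05], [-1.43, 1.35], [0, 2.5], [-1.52, 4.66], [0.17, 1.96], [-2.89, 2.89]. Speed limits (rad/s): [2.39, 2.39, 3.14, 3.14, 3.14, 3.14, 3.14].

## Interface

Orientations are given as a 3x3 rotation matrix whose columns are the frame's x, y, z axes.
In Python, from bench import arm, snapshot, get_calibration gives the robot as it stands. The module is installed in compiled form; this text tells all that it offers.
- The arm moves only by the tool apply_moves, never from a script. Its argument "series" is one flat list of numbers, 4 for each row, row after row: the shift along the world's x, y, z in mm, then the turn about the world's z in rad. A call has 1 to 8 rows; each row shifts and turns the pose as measured when the row begins; what a row does not reach is not made up. A row lasts 1/10 s, in which the tool goes at most 50 mm and 8.59 degrees, less where a joint would pass 70% of its speed; a pose out of reach is approached as far as the arm can. A call with a gripper value outside its range is refused whole. "jaw" is the closure, from 0 (fully open) to 1 (shut), set as the call begins (left out, the last holds). The fingers move at their own pace and stop on an object; "squeeze" is the grip in N (left out, the last holds). Time passes only in rows, so rows that do not move let the fingers close. It gives the time, the measured TCP pose, the force and the opening at its end, in the units of the state.
- arm.observe(): the state, without advancing time (a new reading comes with each control period).
- snapshot(name): name is "side" or "top" or "wrist"; returns the picture (384x512x3 uint8, red, green, blue); there is no depth.
- get_calibration(name): a dict with "fx", "fy", "cx", "cy" (pixels), "extrinsics" (4x4, takes a point from world to camera coordinates); the wrist camera has in their place "hand_eye" (4x4, takes a point from camera to tool coordinates, whose origin is the TCP and whose axes are the flange's). Camera axes: x right, y up, looking along -z (the intrinsics and any distortion apply to the point x, -y, -z); pixel columns grow to the right and rows downward; lengths in m; the calibration is good to about 2 mm. A picture is of the moment at which its call begins: read the wrist's pose just before it. get_calibration takes no time and is no camera call.
- arm.finish_job(): hands the job in, once; it reports no verdict.
The state is a dict: "time_s": time; "joints": joint angles; "joint_vel": joint speeds; "joint_torque": joint torques, N m; "position": TCP position; "eef_rot": TCP orientation; "wrist_force": force on the tool from outside, world axes, zero at the start; "moment": the same for the moment, N m; "finger_gap": opening from 0.0 (shut) to 1.0 (fully open).
Only numpy, scipy, OpenCV 4.12 (cv2) and the standard library are available. Lean on these libraries where they do the work, as an engineer would, in place of code of your own. Each camera call takes 0.05 s, during which the arm holds its last target. There are 200 camera calls.

## Task

Clear the cardboard offcut off the tilting packing tray into the blue bin while the tray is still level. Then swing the tray up by its yellow handle until the green-marked notch of its index sector stands under the steel pin guide, and lock it there with the red-headed pin, pushed fully home through the guide. Leave the bottles and the jar standing where they are.

Things in the scene. Friction and masses are not known exactly. Their poses are not given: they have to be found in the camera images.
- fixture: Olive steel stand of the tray, fixed: base 150 (x) x 290 (y) x 12 mm, two uprights at y = -100 mm (142 mm high) and +100 mm (220 mm high), 50 mm wide in x, 16 mm thick. Origin on the bench midway between them; x towards the side away from the handle, y along the tilt axis towards the index sector (y 116 to 140 mm) and pin guide, z up.
- axis (a point): The point of the horizontal tilt axis midway between the uprights, 120 mm above the bench; the tilt axis runs along the y axis of the fixture.
- tray (a joint): Tilt of the tray, rad: 0 = level (a stop; starts here), growing as the handle side (fixture's -x) goes up; stop at 0.95. At 0.6 the green-marked notch is centred under the guide (the red one at 0). Stiff: stays where left; about 4 N at the handle swings it. Grey tray 170 (x) x 164 (y) mm, centred on the axis; floor 2 mm below the axis, rim lip up to 12 mm above it.
- handle (a point): Middle of the yellow handle, a round bar 14 mm thick and 122 mm long parallel to the tilt axis, 130 mm from the axis, at the axis's height when level. Free gap of 38 mm between bar and tray edge; its two carrying arms are 55 mm either side of the middle. It moves with the tray and may turn between the fingers.
- guide (a point): Centre of the pin guide's mouth, on the top face of the 42 x 42 mm steel guide block, 220 mm above the bench, at y = 128 mm in the fixture's frame. Vertical square bore 17 mm wide, with a funnel mouth 26 mm wide and 8 mm deep. The pin is home when its collar lies on this face.
- pin: Lock pin, 102 mm long, 160 g, upright and loose in its parking block, collar on the block's top. Origin: centre of the collar's underside, z up towards the head. Below: steel shaft 14 mm thick, 52 mm down, the last 10 mm tapering to 6 mm. Above: collar 38 mm across, 8 mm thick, then red round head 30 mm across, 42 mm tall (top 50 mm above the origin).
- park: Black parking block 70 x 70 x 58 mm fixed to the bench, with a vertical square hole 17.6 mm wide in its middle. Origin at the centre of its underside.
- block: Brown cardboard packing offcut, stepped block 45 (x) x 90 (y) mm, 26 mm high, and 46 mm high over y from -45 to +5 mm; about 60 g. Lies on the tray. Origin at the centre of its underside.
- bin: Blue open-topped waste bin fixed to the bench, 200 (x) x 180 (y) x 110 mm high, walls 4 mm. Origin at the centre of its underside, z up.
- green_bottle: Bystander: green bottle with white cap, 64 mm across, 170 mm high. Origin at the centre of its underside.
- blue_bottle: Bystander: dark blue bottle with red cap, 68 mm across, 180 mm high. Origin at the centre of its underside.
- white_jar: Bystander: white jar, 72 mm across, 90 mm high, between the robot and the tray. Origin at the centre of its underside.
- green_notch (a point): Mouth of the green-marked notch on the rim of the dark index sector, 68 mm from the axis; turns with the tray and is straight above the axis at 0.6 rad. Notches 16 mm wide, 24 mm deep. A misaligned pin stops on the rim about 20 mm short of home; within about 0.04 rad the tapered pin, pressed with about 15 N, draws the tray in.

How it is judged:
On the way, in this order (a step that is already met when the one before it is completed fails the run):
1. the offcut lies released in the bin while the tray is still level (tilt under 0.15 rad) (x of block in the frame of bin between -0.1 and 0.1 m and y of block in the frame of bin between -0.09 and 0.09 m and z of block in the frame of bin below 0.09 m and contact force between the fingers and block below 0.1 N and value of joint tray below 0.15 rad), for 0.2 s.
2. the tray is swung so that the green notch stands under the guide (tilt 0.6 rad, within 0.1) (value of joint tray between 0.5 and 0.7 rad), for 0.2 s.
At the end, for the whole second after the job is handed in: The offcut lies in the bin, at rest. The tray is tilted to 0.6 rad (within 0.08). The pin stands upright (within 0.15 rad) and at rest in the guide, its collar within 8 mm of the guide's top face and within 8 mm of its centre (x of block in the frame of bin between -0.1 and 0.1 m and y of block in the frame of bin between -0.09 and 0.09 m and z of block in the frame of bin below 0.09 m and linear speed of block below 0.03 m/s and value of joint tray between 0.52 and 0.68 rad and horizontal distance between pin and guide below 0.008 m and z of pin in the frame of guide between -0.008 and 0.008 m and angle between pin's own z axis and vertical below 0.15 rad and linear speed of pin below 0.02 m/s); the robot touches nothing.
It fails at once if a bottle or the jar is moved more than 40 mm or tipped over (distance of any of green_bottle, blue_bottle, white_jar from where it was at the start of the episode above 0.04 m or angle between any of green_bottle, blue_bottle, white_jar's own z axis and vertical above 0.5 rad).
It also fails if it takes over 72 s, if anything falls off the work surface, if the arm or the gripper's body presses on something with over 40 N, if the wrist force passes 120 N, or if a joint passes its speed limit or range.

## Working session

There is one attempt and no reset: what is moved stays moved. The work goes in short steps, Python scripts to look and compute and a tool call to move; the robot and the scene stay as the last step left them, time stands still between calls to the robot, and variables do not carry over. Pictures are saved under pics/ and viewed, about 8 in all and at most 12, crops included, and the job is handed in when it is done.

Besides the shell and the picture viewer there is one more tool, called after "Request:" as name(argument=value, ...) on one line, values as JSON. apply_moves: Moves the arm, as the interface text tells. Its arguments: {"type":"object","properties":{"series":{"type":"array","items":{"type":"number"}},"jaw":{"type":"number"},"squeeze":{"type":"number"}},"required":["series"]}

```bash
mkdir -p pics; python3 - <<'E'
from bench import arm, snapshot, get_calibration
import cv2,numpy as np
for n in("side","top"):
    im=snapshot(n); cv2.imwrite(f"pics/{n}0.png",im[:,:,::-1])
    c=get_calibration(n); print(n,{k:np.round(v,3).tolist() if not isinstance(v,str) else v for k,v in c.items()})
c=get_calibration("wrist");print({k:np.round(v,4).tolist() for k,v in c.items()})
print(arm.finger_overhang, arm.observe())
E
```

```text
side {'fx': 358.594, 'fy': 358.594, 'cx': 253.469, 'cy': 189.431, 'extrinsics': [[0.84, -0.543, 0.023, -0.478], [0.302, 0.502, 0.811, -0.296], [-0.451, -0.674, 0.585, -0.781], [0.0, 0.0, 0.0, 1.0]]}
top {'fx': 415.485, 'fy': 415.485, 'cx': 259.771, 'cy': 191.339, 'extrinsics': [[-0.012, -1.0, -0.003, 0.014], [0.997, -0.012, 0.072, -0.559], [-0.072, -0.002, 0.997, -1.065], [0.0, 0.0, 0.0, 1.0]]}
{'fx': 338.2872, 'fy': 338.2872, 'cx': 256.0321, 'cy': 190.4716, 'hand_eye': [[-0.0005, 0.9575, 0.2883, 0.074], [1.0, 0.0004, 0.0004, 0.0005], [0.0003, 0.2883, -0.9575, -0.1499], [0.0, 0.0, 0.0, 1.0]]}
0.017 {'time_s': 0.1, 'joints': array([-1.05249826,  0.50828508, -0.23754549,  1.50100225,  0.12572985,
        1.14886987, -0.15483328]), 'joint_vel': array([ 1.96609031e-04, -7.90841702e-04,  2.80208680e-05, -3.45627836e-03,
        8.23873659e-04,  9.84435331e-04,  3.32863532e-04]), 'joint_torque': array([-5.91757736e-03, -6.21823239e+01, -2.19508901e+00, -2.50206202e+01,
        1.24504379e-02,  7.74539716e-03, -2.30896228e-05]), 'position': array([0.25062612, 0.57207264, 0.2224082 ]), 'eef_rot': array([[-9.16001674e-01,  4.01174001e-01, -5.95512620e-04],
       [ 4.01174441e-01,  9.16000519e-01, -1.45498641e-03],
       [-3.82128513e-05, -1.57167443e-03, -9.99998764e-01]]), 'wrist_force': array([-0.50618122,  0.11197646, -0.01167967]), 'moment': array([-0.00803035, -0.02532005,  0.01764673]), 'finger_gap': 1.000514840237787}
```

View pics/side0.png

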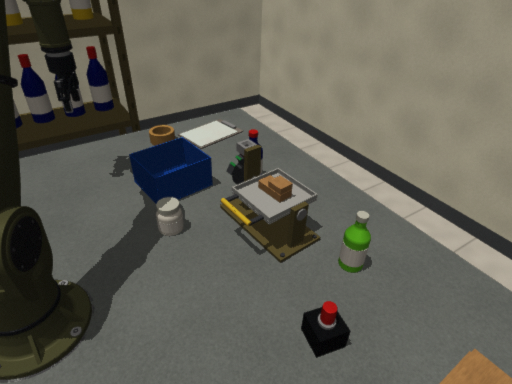

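View pics/top0.png

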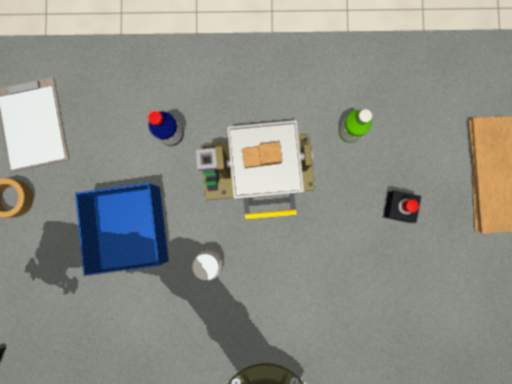

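Side view: the tray (275,195) with the offcut on it, the handle on the robot's side, and the guide at (249,155). Top view: guide (208,159), offcut (262,154), handle (270,214), pin (408,206), bin (122,229), jar (206,266).

```bash
cat > h.py <<'E'
from bench import arm, snapshot, get_calibration
import cv2,numpy as np
def cam(n,st=None):
    c=get_calibration(n); K=np.array([[c["fx"],0,c["cx"]],[0,c["fy"],c["cy"]],[0,0,1]])
    if n=="wrist":
        T=np.eye(4); T[:3,:3]=st["eef_rot"]; T[:3,3]=st["position"]; M=T@np.array(c["hand_eye"])
    else: M=np.linalg.inv(np.array(c["extrinsics"]))
    return K,M
def ray(n,uv,z,st=None):
    K,M=cam(n,st); d=np.linalg.inv(K)@[uv[0],uv[1],1]; d=M[:3,:3]@(d*[1,-1,-1]); o=M[:3,3]
    return o+d*(z-o[2])/d[2]
def proj(n,p,st=None):
    K,M=cam(n,st); q=np.linalg.inv(M)@np.append(p,1); q=K@(q[:3]*[1,-1,-1]); return q[:2]/q[2]
def mask(im,lo,hi,roi=None):
    m=cv2.inRange(cv2.cvtColor(im,cv2.COLOR_RGB2HSV),np.array(lo),np.array(hi))
    if roi: k=np.zeros_like(m); x0,x1,y0,y1=roi; k[y0:y1,x0:x1]=255; m&=k
    m=cv2.morphologyEx(m,cv2.MORPH_OPEN,np.ones((2,2)))
    cs,_=cv2.findContours(m,cv2.RETR_EXTERNAL,cv2.CHAIN_APPROX_NONE)
    return max(cs,key=cv2.contourArea)
def rect(n,cnt,z,st=None):
    P=np.array([ray(n,p[0],z,st)[:2]*1000 for p in cnt],np.float32); return cv2.minAreaRect(P)
E
python3 - <<'E'
from h import *
im=cv2.imread("pics/top0.png")[:,:,::-1].copy()
def r(nm,lo,hi,roi,z):
    try:
        c=mask(im,lo,hi,roi); print(nm,cv2.boundingRect(c),np.round(np.concatenate([np.ravel(x) for x in rect("top",c,z)]),2))
    except Exception as e: print(nm,e)
r("handle",(20,120,100),(35,255,255),(235,310,195,230),.125)
r("tray",(0,0,170),(180,40,255),(215,310,110,205),.132)
r("offcut",(5,80,60),(20,255,255),(235,290,135,175),.155)
r("pinhead",(0,150,100),(6,255,255),(380,430,185,225),.108)
r("bin",(100,120,30),(125,255,255),(60,180,175,285),.11)
r("jar",(0,0,120),(180,60,255),(185,225,245,285),.09)
r("guide",(0,0,90),(180,60,255),(190,222,140,172),.22)
r("greencap",(0,0,150),(180,60,255),(340,380,100,125),.17)
r("redcap",(0,150,100),(6,255,255),(140,180,100,140),.18)
s=np.array(im)
out=[cv2.resize(im[y0:y0+90,x0:x0+120],(480,360),interpolation=cv2.INTER_CUBIC) for x0,y0 in((190,115),(345,160))]
cv2.imwrite("pics/crop1.png",np.vstack(out)[:,:,::-1][:720])
E
```

```text
handle (246, 210, 52, 11) [495.9  -20.3   14.02 120.83   4.49]
tray (228, 122, 77, 78) [624.83 -10.25 171.88 173.12   4.09]
offcut (243, 143, 40, 26) [632.54  -1.22  48.33  88.03   7.87]
pinhead (406, 200, 14, 14) [ 511.94 -358.55   31.04   29.44   73.24]
bin (77, 184, 92, 92) [467.45 336.17 199.39 203.79   6.92]
jar (193, 253, 33, 32) [371.54 127.76  83.4   65.93  79.17]
guide (191, 141, 27, 32) [621.31 124.98  55.92  67.4   89.73]
greencap (360, 109, 14, 15) [ 717.57 -238.9    30.61   31.12   43.21]
redcap (149, 112, 13, 13) [715.46 239.7   29.29  25.51  44.34]
```

```bash
python3 -c "
import cv2;i=cv2.imread('pics/crop1.png');cv2.imwrite('pics/crop1.png',cv2.hconcat([i[:360],i[360:]])[:, :960])
i=cv2.imread('pics/crop1.png');cv2.imwrite('pics/crop1.png',cv2.resize(i,(800,300)))"
```

```text
(no output)
```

View pics/crop1.png

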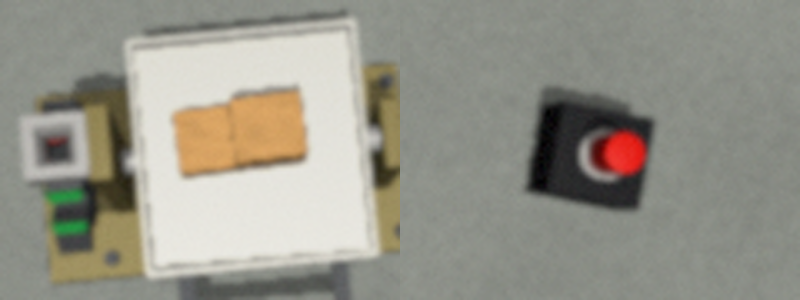

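The offcut's tall half is on the right (-y), and the fixture yaw is about 0.075 rad. I'll move above the tray for a close look.

Request:
apply_moves(series=[10, -30, 40, -0.14, 20, -35, 30, -0.14, 25, -38, 10, -0.14, 25, -38, 0, -0.14, 25, -38, 0, -0.14, 25, -38, 0, -0.14, 25, -38, 0, -0.14, 25, -38, 0, -0.08], jaw=0, squeeze=40)

```text
time_s: 0.9
position: [0.428, 0.2727, 0.3004]
eef_rot: [[-0.07, 0.997, -0.009], [0.998, 0.07, 0.006], [0.006, -0.009, -1.0]]
wrist_force: [0.6, 0.9, -0.3]
finger_gap: 1.003
```

Request:
apply_moves(series=[30, -38, 0, 0, 30, -38, 0, 0, 30, -38, 0, 0, 30, -38, 0, 0, 30, -38, 0, 0, 25, -38, 0, 0, 20, -22, 0, 0, 0, 0, 0, 0])

```text
time_s: 1.7
position: [0.6287, 0.0037, 0.2976]
eef_rot: [[-0.06, 0.998, -0.013], [0.998, 0.06, 0.002], [0.002, -0.013, -1.0]]
wrist_force: [-1.2, 0.8, -0.3]
finger_gap: 1.003
```

```bash
python3 - <<'E'
from h import *
st=arm.observe(); im=snapshot("wrist"); cv2.imwrite("pics/w1.png",im[:,:,::-1]); print(st["position"],st["eef_rot"].round(3).tolist(),st["time_s"])
np.save("w1.npy",st,allow_pickle=True)
c=mask(im,(5,80,60),(20,255,255)); print(cv2.boundingRect(c),rect("wrist",c,.150,st))
for p in [(.6156,.1174,.22),(.632,-.001,.144)]: print(proj("wrist",p,st))
E
```

```text
[0.6286772  0.00366577 0.29758946] [[-0.06, 0.998, -0.013], [0.998, 0.06, 0.002], [0.002, -0.013, -1.0]] 1.7
(240, 123, 54, 105) ((636.5498657226562, 1.225555419921875), (46.312191009521484, 96.58818817138672), 6.796788692474365)
[247.91048059  20.22725738]
[261.80877715 178.05527209]
```

View pics/w1.png

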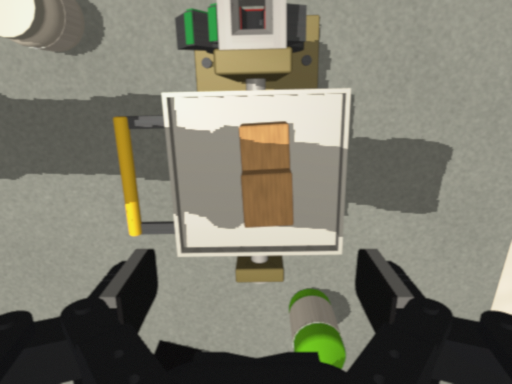

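Wrist view: the offcut's tall part spans about (242–293, 171–227), the guide bore is at (253,14), and the handle bar runs from (121,118) to (134,235).

```bash
python3 - <<'E'
from h import *
st=np.load("w1.npy",allow_pickle=True).item()
R=lambda u,v,z:(ray("wrist",(u,v),z,st)*1000).round(1)[:2]
for u,v in((242,172),(291,170),(293,226),(245,227)): print("tall",R(u,v,.164))
for u,v in((240,125),(288,122)): print("low",R(u,v,.144))
print("bore",R(253,14,.212)); print("gtopfront",R(218,48,.22),R(288,47,.22))
print("handle",R(121,118,.127),R(134,235,.127), "tray",[R(*p,.132) for p in((163,94),(350,89),(342,255),(178,256))])
E
```

```text
tall [614.2   8.5]
tall [656.1  12.9]
tall [662.5 -38.6]
tall [619.4 -42.4]
low [609.6  46.2]
low [651.8  51.4]
bore [618.2 122.5]
gtopfront [597.8 100.6] [641.3 103.7]
handle [497.3  44.2] [504.3 -74.4] tray [array([538.4,  68.3]), array([705.4,  82.5]), array([719.8, -80.5]), array([550.9, -92.8])]
```

Request:
apply_moves(series=[8, -20, -30, 0.04, 0, 0, -45, 0, 0, 0, -40, 0, 0, 0, -25, 0, 0, 0, -10, 0, 0, 0, 0, 0])

```text
time_s: 2.35
position: [0.6327, -0.0061, 0.144]
eef_rot: [[-0.111, 0.994, -0.013], [0.994, 0.112, 0.008], [0.009, -0.012, -1.0]]
wrist_force: [-0.7, 0.8, 0.3]
finger_gap: 1.001
```

Request:
apply_moves(series=[5, -11, 0, -0.01, 0, 0, 0, 0])

```text
time_s: 2.55
position: [0.639, -0.0165, 0.1465]
eef_rot: [[-0.103, 0.995, -0.01], [0.995, 0.103, 0.008], [0.009, -0.009, -1.0]]
wrist_force: [-1.0, -0.3, 0.0]
finger_gap: 1.001
```

Request:
apply_moves(series=[0, 0, 0, 0, 0, 0, 0, 0, 0, 0, 0, 0, 0, 0, 0, 0, 0, 0, 0, 0], jaw=1, squeeze=30)

```text
time_s: 3.05
position: [0.641, -0.0169, 0.1506]
eef_rot: [[-0.102, 0.995, -0.004], [0.995, 0.102, 0.008], [0.009, -0.003, -1.0]]
wrist_force: [0.2, -1.0, -0.8]
finger_gap: 0.512
```

Request:
apply_moves(series=[0, 0, 30, 0, 0, 0, 45, 0, -10, 10, 45, 0, -20, 35, 30, 0, -22, 42, 0, 0, -22, 42, 0, 0, -22, 42, 0, 0, -22, 42, 0, 0])

```text
time_s: 3.85
position: [0.5187, 0.1935, 0.3042]
eef_rot: [[-0.087, 0.996, -0.005], [0.996, 0.087, 0.005], [0.006, -0.005, -1.0]]
wrist_force: [0.3, 1.0, -0.4]
finger_gap: 0.512
```

Request:
apply_moves(series=[-22, 42, 0, 0, -20, 42, 0, 0, -15, 40, 0, 0, -10, 40, -10, 0, 0, 0, 0, 0])

```text
time_s: 4.35
position: [0.4416, 0.3711, 0.2942]
eef_rot: [[-0.098, 0.995, -0.007], [0.995, 0.098, 0.01], [0.011, -0.006, -1.0]]
wrist_force: [-0.1, 0.3, -0.9]
finger_gap: 0.509
```

Request:
apply_moves(series=[15, -28, -20, 0, 10, -25, -45, 0, 0, 0, -45, 0, 0, 0, -45, 0, 0, 0, -35, 0, 0, 0, -10, 0, 0, 0, 0, 0])

```text
time_s: 5.05
position: [0.4666, 0.3164, 0.0893]
eef_rot: [[-0.104, 0.995, -0.004], [0.995, 0.104, 0.011], [0.012, -0.002, -1.0]]
wrist_force: [0.5, 0.0, 0.1]
finger_gap: 0.511
```

Request:
apply_moves(series=[0, 0, 0, 0, 0, 0, 0, 0, 0, 0, 0, 0, 0, 0, 0, 0], jaw=0)

```text
time_s: 5.45
position: [0.4699, 0.3185, 0.0952]
eef_rot: [[-0.104, 0.995, 0.004], [0.994, 0.104, 0.017], [0.016, 0.006, -1.0]]
wrist_force: [0.4, -0.6, 0.9]
finger_gap: 0.998
```

Request:
apply_moves(series=[0, 0, 30, 0, 0, 0, 45, 0, 0, 0, 45, 0, 0, 0, 40, 0, 0, 0, 0, 0])

```text
time_s: 5.95
position: [0.4693, 0.3184, 0.2647]
eef_rot: [[-0.104, 0.995, 0.008], [0.994, 0.104, 0.02], [0.019, 0.01, -1.0]]
wrist_force: [0.6, 0.6, 0.7]
finger_gap: 1.002
```

```bash
python3 - <<'E'
from h import *
a=snapshot("side"); b=snapshot("top")
v=np.vstack([cv2.resize(a[100:280,100:400],(600,360)),cv2.resize(b[100:290,60:320],(600,438))])[:600]
cv2.imwrite("pics/c2.png",np.hstack([cv2.resize(a[100:260,110:310],(400,320)),cv2.resize(b[140:300,60:260],(400,320))])[:,:,::-1])
E
```

```text
(no output)
```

View pics/c2.png

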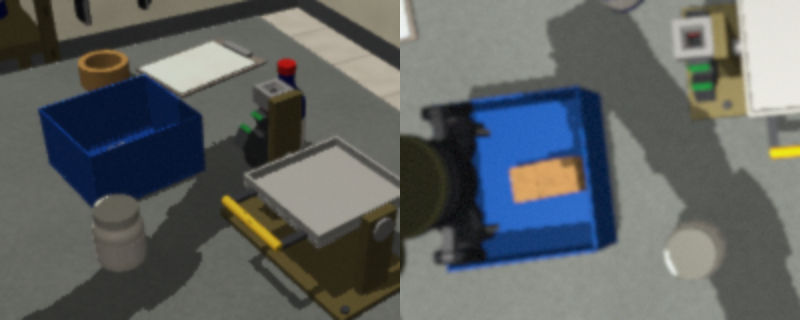

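The offcut lies in the bin (seen at (545,178) in the crop), and the tray is level and empty. On to the handle.

Request:
apply_moves(series=[4, -42, 0, -0.025, 4, -45, 0, 0, 4, -45, 0, 0, 4, -45, 0, 0, 4, -45, 0, 0, 4, -45, 0, 0, 4, -45, 0, 0, 0, 0, 0, 0], jaw=0.5)

```text
time_s: 6.85
position: [0.4866, -0.0049, 0.2492]
eef_rot: [[-0.085, 0.996, -0.015], [0.996, 0.085, 0.011], [0.013, -0.014, -1.0]]
wrist_force: [0.2, 0.6, -0.3]
finger_gap: 0.499
```

```bash
python3 - <<'E'
from h import *
st=arm.observe(); im=snapshot("wrist"); cv2.imwrite("pics/w2.png",im[:,:,::-1]); print(st["position"],st["finger_gap"])
c=mask(im,(20,120,60),(35,255,255)); print(cv2.boundingRect(c),rect("wrist",c,.123,st))
E
```

```text
[ 0.48662831 -0.00486863  0.24924865] 0.49901331222080814
(264, 124, 18, 138) ((499.44757080078125, -16.542156219482422), (13.999382019042969, 122.26847076416016), 5.223212242126465)
```

Request:
apply_moves(series=[7, -6, -15, 0, 6, -6, -35, 0, 0, 0, -40, 0, 0, 0, -30, 0, 0, 0, -12, 0, 0, 0, 0, 0])

```text
time_s: 7.5
position: [0.4963, -0.006, 0.1077]
eef_rot: [[-0.095, 0.995, -0.022], [0.995, 0.095, 0.017], [0.019, -0.021, -1.0]]
wrist_force: [0.2, -0.2, 0.3]
finger_gap: 0.502
```

Request:
apply_moves(series=[4, -10, 9, 0, 0, 0, 0, 0])

```text
time_s: 7.7
position: [0.5003, -0.015, 0.1172]
eef_rot: [[-0.097, 0.995, -0.024], [0.995, 0.098, 0.017], [0.02, -0.022, -1.0]]
wrist_force: [0.6, -1.2, 0.5]
finger_gap: 0.501
```

Request:
apply_moves(series=[0, 0, 0, 0, 0, 0, 0, 0, 0, 0, 0, 0, 0, 0, 0, 0], jaw=1, squeeze=40)

```text
time_s: 8.1
position: [0.5021, -0.0148, 0.1202]
eef_rot: [[-0.097, 0.995, -0.019], [0.995, 0.098, 0.018], [0.02, -0.017, -1.0]]
wrist_force: [0.1, 0.1, 0.3]
finger_gap: 0.005
```

The jaws shut on nothing (gap 0.005), so I'll look from near.

```bash
python3 - <<'E'
from h import *
st=arm.observe();a=snapshot("side"); b=snapshot("wrist")
print(st["position"],st["wrist_force"])
cv2.imwrite("pics/c3.png",np.hstack([cv2.resize(a[130:270,190:340],(429,400),interpolation=cv2.INTER_CUBIC),cv2.resize(b,(371,278))[:,:] if 0 else cv2.resize(b[:,70:442],(371,400))])[:,:,::-1])
for p in [(.4995,-.0165,.12),(.5021,-.0148,.12)]: print(proj("side",p),proj("wrist",p,st))
E
```

```text
[ 0.5020594  -0.01484194  0.12016451] [0.09333269 0.10155029 0.32066948]
[235.21934197 211.33541853] [251.13031344 249.90301104]
[235.75247457 210.6472673 ] [256.75963766 247.24311818]
```

View pics/c3.png

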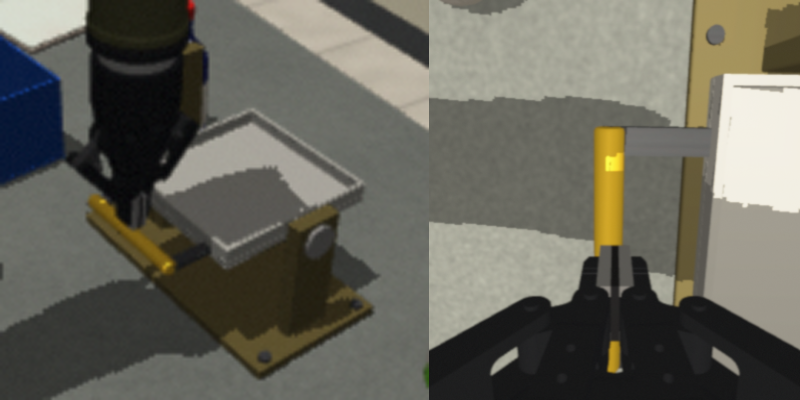

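```bash
python3 - <<'E'
from h import *
a=snapshot("side"); b=snapshot("wrist")
f=lambda i:cv2.resize(i,(400,400),interpolation=cv2.INTER_CUBIC)
cv2.imwrite("pics/c4.png",cv2.convertScaleAbs(np.hstack([f(a[180:240,210:270]),f(b[220:370,180:330])])[:,:,::-1],alpha=1.6))
E
```

```text
(no output)
```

View pics/c4.png

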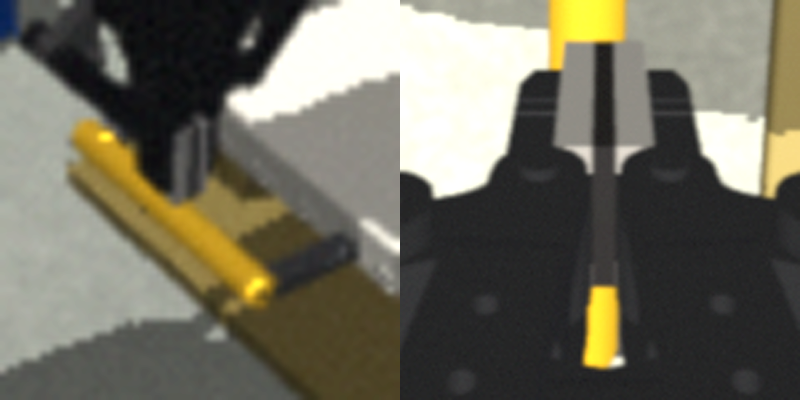

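The shut fingertips sit on top of the bar, directly above it, so the grasp was too shallow. I'll lift, reopen and go deeper.

Request:
apply_moves(series=[0, 0, 25, 0, 0, 0, 25, 0, 0, 0, 0, 0])

```text
time_s: 8.6
position: [0.5009, -0.0149, 0.1703]
eef_rot: [[-0.097, 0.995, -0.022], [0.995, 0.098, 0.018], [0.02, -0.021, -1.0]]
wrist_force: [0.1, -0.5, 0.2]
finger_gap: -0.001
```

Request:
apply_moves(series=[0, 0, 0, 0, 0, 0, 0, 0, 0, 0, 0, 0], jaw=0.5)

```text
time_s: 8.9
position: [0.5002, -0.0147, 0.1691]
eef_rot: [[-0.097, 0.995, -0.024], [0.995, 0.098, 0.018], [0.02, -0.022, -1.0]]
wrist_force: [-0.7, 0.2, -0.4]
finger_gap: 0.494
```

```bash
python3 - <<'E'
from h import *
st=arm.observe(); im=snapshot("wrist");s=snapshot("side"); print(st["position"],st["finger_gap"],st["eef_rot"].round(3).tolist())
c=mask(im,(20,120,60),(35,255,255)); print(cv2.boundingRect(c)); np.save("w5.npy",st,allow_pickle=True)
cv2.imwrite("pics/w5.png",im[:,:,::-1])
c2=mask(s,(20,120,60),(35,255,255),(205,270,180,240)); print("side",cv2.boundingRect(c2),cv2.minAreaRect(c2))
for z in(.10,.11,.12): print(z,[proj("side",(.4995-sg*.0048,-.0165+sg*.061,z)).round(1) for sg in(1,-1)])
# fingertip expected in side
T=st["position"]
for j in(-.02,.02): print([proj("side",T+st["eef_rot"]@[0,j,d]).round(1) for d in(-.01,.0,.017)], [proj("wrist",T+st["eef_rot"]@[0.011,j,d],st).round(0) for d in(-.01,.0,.017)])
cv2.imwrite("pics/c5.png",cv2.convertScaleAbs(np.hstack([cv2.resize(s[170:250,200:280],(400,400)),cv2.resize(im[184:384,156:356],(400,400))])[:,:,::-1],alpha=1.6))
E
```

```text
[ 0.5002137  -0.01467755  0.16913542] 0.49358733164360613 [[-0.097, 0.995, -0.024], [0.995, 0.098, 0.018], [0.02, -0.022, -1.0]]
(246, 117, 24, 189)
side (222, 199, 31, 29) ((238.48268127441406, 211.07672119140625), (39.542179107666016, 17.23813819885254), 39.28940963745117)
0.1 [array([222.4, 205.4]), array([249.3, 230.1])]
0.11 [array([222.2, 202.5]), array([249.4, 227.1])]
0.12 [array([222.1, 199.6]), array([249.4, 224.1])]
[array([228.5, 195.2]), array([228.4, 198.4]), array([228.3, 203.8])] [array([212., 235.]), array([215., 227.]), array([219., 214.])]
[array([241.5, 189.8]), array([241.3, 192.9]), array([241.1, 198.3])] [array([301., 235.]), array([298., 227.]), array([295., 214.])]
```

View pics/c5.png

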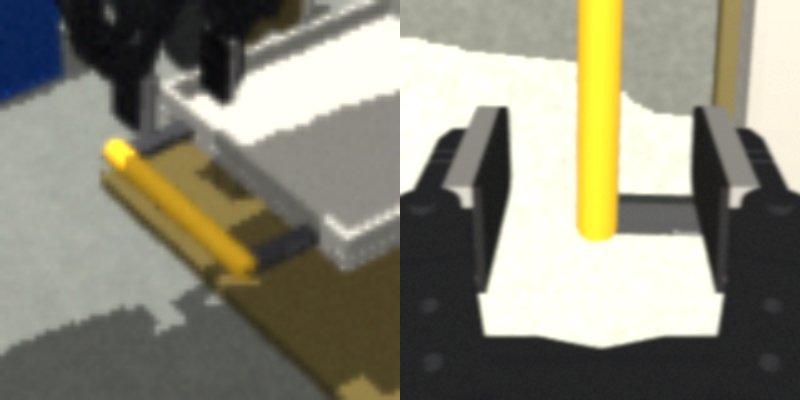

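Both cameras show the tips about 25 mm farther back than the stated overhang: about 11 mm behind the TCP at half opening, about 5 mm behind when shut. I'll go to TCP z ≈ 0.100.

Request:
apply_moves(series=[0, 0, -25, 0, 0, 0, -30, 0, 0, -1, -14, 0, 0, 0, 0, 0])

```text
time_s: 9.4
position: [0.5003, -0.0157, 0.0973]
eef_rot: [[-0.098, 0.995, -0.024], [0.995, 0.098, 0.018], [0.02, -0.022, -1.0]]
wrist_force: [-0.7, 0.3, 0.3]
finger_gap: 0.502
```

Request:
apply_moves(series=[0, 0, -2, 0, 0, 0, -1, 0, 0, 0, 0, 0, 0, 0, 0, 0], jaw=1, squeeze=40)

```text
time_s: 9.8
position: [0.4982, -0.0159, 0.0948]
eef_rot: [[-0.097, 0.995, -0.028], [0.995, 0.097, 0.018], [0.021, -0.026, -0.999]]
wrist_force: [-0.4, -0.6, -5.0]
finger_gap: 0.151
```

Request:
apply_moves(series=[0.6, 0, 13, 0, 2, 0, 13, 0, 3, 0, 12.5, 0, 4.5, 0.5, 12, 0, 5.5, 0.5, 12, 0, 7, 0.5, 11, 0, 0, 0, 0, 0])

```text
time_s: 10.5
position: [0.5198, -0.0141, 0.1702]
eef_rot: [[-0.096, 0.995, -0.031], [0.995, 0.096, 0.018], [0.021, -0.029, -0.999]]
wrist_force: [-0.5, 0.4, 3.2]
finger_gap: 0.143
```

```bash
cat > tilt.py <<'E'
from h import *
s=snapshot("side"); t=snapshot("top")
out=[]
for n,im,roi in(("side",s,(190,300,140,250)),("top",t,(230,320,160,240))):
    c=mask(im,(20,150,60),(35,255,255),roi); print(n,cv2.boundingRect(c),cv2.minAreaRect(c))
a=.08;ax=np.array([.627,-.008,.12]);X=np.array([np.cos(a),np.sin(a),0]);Y=np.array([-np.sin(a),np.cos(a),0])
for th in(.5,.55,.6,.65,.7):
    h=ax-.13*np.cos(th)*X+np.array([0,0,.13*np.sin(th)])
    print(th,"side",[proj("side",h+s_*.061*Y).round(1) for s_ in(1,-1)],"top",[proj("top",h+s_*.061*Y).round(1) for s_ in(1,-1)])
st=arm.observe();print(st["position"],st["finger_gap"])
cv2.imwrite("pics/t%d.png"%int(st["time_s"]*100),np.hstack([cv2.resize(s[110:250,190:330],(400,400),interpolation=cv2.INTER_CUBIC),cv2.resize(t[110:240,185:315],(400,400),interpolation=cv2.INTER_CUBIC)])[:,:,::-1])
print("pics/t%d.png"%int(st["time_s"]*100))
E
python3 tilt.py
```

```text
side (244, 185, 16, 16) ((250.85366821289062, 192.68295288085938), (20.302589416503906, 5.622255325317383), 38.65980529785156)Traceback (most recent call last):
  File "tilt.py", line 5, in <module>
    c=mask(im,(20,150,60),(35,255,255),roi); print(n,cv2.boundingRect(c),cv2.minAreaRect(c))
  File "h.py", line 19, in mask
    return max(cs,key=cv2.contourArea)
ValueError: max() iterable argument is empty
```

```bash
sed -i 's/^    c=mask.*/    try:\n        c=mask(im,(20,150,60),(35,255,255),roi); print(n,cv2.boundingRect(c),cv2.minAreaRect(c))\n    except ValueError: print(n,"hidden")/' tilt.py; python3 tilt.py
```

```text
side (244, 185, 16, 16) ((250.76829528808594, 192.91465759277344), (20.458763122558594, 5.778429985046387), 38.65980529785156)
top hidden
0.5 side [array([226.3, 179.1]), array([254.9, 202.5])] top [array([243.1, 209.2]), array([298. , 204.1])]
0.55 side [array([227.2, 176.9]), array([256. , 200.1])] top [array([242.9, 207.6]), array([298. , 202.5])]
0.6 side [array([228.3, 174.7]), array([257.3, 197.8])] top [array([242.6, 205.9]), array([298.1, 200.8])]
0.65 side [array([229.5, 172.5]), array([258.6, 195.4])] top [array([242.4, 204.1]), array([298.1, 198.9])]
0.7 side [array([230.8, 170.4]), array([260. , 193.1])] top [array([242.1, 202.1]), array([298.2, 196.9])]
[ 0.51909826 -0.01415265  0.16911738] 0.14333672741582945
pics/t1070.png
```

Request:
apply_moves(series=[0, 0, 0, 0, 0, 0, 0, 0, 0, 0, 0, 0], jaw=0.65)

```text
time_s: 11.0
position: [0.5195, -0.0141, 0.1685]
eef_rot: [[-0.096, 0.995, -0.031], [0.995, 0.097, 0.017], [0.02, -0.029, -0.999]]
wrist_force: [-0.9, -0.6, 0.1]
finger_gap: 0.346
```

Request:
apply_moves(series=[0, 0, 10, 0, 0, 0, 30, 0, -5, -20, 40, 0, -5, -40, 30, 0, -5, -45, 0, 0, -5, -48, 0, 0, -5, -48, 0, 0, 0, -48, 0, 0])

```text
time_s: 11.8
position: [0.494, -0.2626, 0.2883]
eef_rot: [[-0.114, 0.993, -0.026], [0.993, 0.114, 0.017], [0.02, -0.024, -1.0]]
wrist_force: [0.7, -0.7, 0.8]
finger_gap: 0.35
```

Request:
apply_moves(series=[0, -25, 0, 0, 0, 0, 0, 0], jaw=0)

```text
time_s: 12.0
position: [0.4911, -0.2969, 0.2898]
eef_rot: [[-0.104, 0.994, -0.026], [0.995, 0.104, 0.012], [0.015, -0.024, -1.0]]
wrist_force: [1.1, 0.0, 0.3]
finger_gap: 0.679
```

```bash
python3 tilt.py
```

```text
side (228, 175, 32, 27) ((243.2540740966797, 187.29507446289062), (39.179283142089844, 5.761659622192383), 39.80557632446289)
top (244, 200, 55, 10) ((270.980224609375, 204.76760864257812), (5.935988426208496, 54.483890533447266), 85.13549041748047)
0.5 side [array([226.3, 179.1]), array([254.9, 202.5])] top [array([243.1, 209.2]), array([298. , 204.1])]
0.55 side [array([227.2, 176.9]), array([256. , 200.1])] top [array([242.9, 207.6]), array([298. , 202.5])]
0.6 side [array([228.3, 174.7]), array([257.3, 197.8])] top [array([242.6, 205.9]), array([298.1, 200.8])]
0.65 side [array([229.5, 172.5]), array([258.6, 195.4])] top [array([242.4, 204.1]), array([298.1, 198.9])]
0.7 side [array([230.8, 170.4]), array([260. , 193.1])] top [array([242.1, 202.1]), array([298.2, 196.9])]
[ 0.49219598 -0.29308808  0.28960507] 0.8452651311473888
pics/t1210.png
```

```bash
python3 - <<'E'
from h import *
a=.08;ax=np.array([.627,-.008,.12]);X=np.array([np.cos(a),np.sin(a),0])
H=lambda th:ax-.13*np.cos(th)*X+np.array([0,0,.13*np.sin(th)])
for n,roi in(("side",(190,300,140,250)),("top",(230,320,160,240))):
    i0=cv2.imread(f"pics/{n}0.png")[:,:,::-1].copy(); i1=snapshot(n)
    m=[np.array(cv2.minAreaRect(mask(i,(20,150,60),(35,255,255),roi))[0]) for i in(i0,i1)]
    print(n,m[0],proj(n,H(0)),"shift",m[1]-m[0],[(th,(proj(n,H(th))-proj(n,H(0))).round(2)) for th in(.54,.57,.6,.63,.66)])
st=arm.observe();w=snapshot("wrist");c=mask(w,(0,150,60),(6,255,255));print(cv2.boundingRect(c),rect("wrist",c,.108,st),st["position"])
cv2.imwrite("pics/w6.png",w[:,:,::-1])
E
```

```text
side [236.42546082 212.082901  ] [234.89380527 212.0007405 ] shift [  6.82917786 -24.78497314] [(0.54, array([  5.89, -23.54])), (0.57, array([  6.57, -24.9 ])), (0.6, array([  7.27, -26.26])), (0.63, array([  8.01, -27.61])), (0.66, array([  8.78, -28.96]))]
top [271.0435791  214.94694519] [270.58002662 214.2661886 ] shift [ -0.06335449 -10.17933655] [(0.54, array([-0.1 , -8.89])), (0.57, array([-0.15, -9.87])), (0.6, array([ -0.21, -10.91])), (0.63, array([ -0.28, -12.  ])), (0.66, array([ -0.35, -13.14]))]
(261, 209, 29, 36) ((515.3212890625, -350.3476257324219), (29.6324462890625, 39.428184509277344), 7.007317066192627) [ 0.49307063 -0.29076748  0.28945403]
```

Request:
apply_moves(series=[11, -32, -20, 0, 11, -32, -40, 0, 0, 0, -40, 0, 0, 0, -15, 0, 0, 0, 0, 0, 0, 0, 0, 0], jaw=0)

```text
time_s: 12.85
position: [0.5216, -0.3459, 0.1736]
eef_rot: [[-0.129, 0.991, -0.019], [0.991, 0.13, 0.018], [0.02, -0.016, -1.0]]
wrist_force: [0.2, 0.2, -0.0]
finger_gap: 1.003
```

```bash
python3 - <<'E'
from h import *
st=arm.observe();w=snapshot("wrist");c=mask(w,(0,150,60),(6,255,255));print(cv2.boundingRect(c),rect("wrist",c,.108,st),st["position"],st["eef_rot"].round(3).tolist())
s=snapshot("side")
T=st["position"];R=st["eef_rot"]
for j in(-.042,.042): print([proj("side",T+R@[0,j,d]).round(1) for d in(-.03,-.015,.0,.017)])
P=np.array([.515,-.355,.108]);print(proj("wrist",P,st),proj("side",P))
f=lambda i:cv2.resize(i,(400,400),interpolation=cv2.INTER_CUBIC)
cv2.imwrite("pics/c6.png",cv2.convertScaleAbs(np.hstack([f(s[260:360,275:375]),f(w[184:384,156:356])])[:,:,::-1],alpha=1.3))
E
```

```text
(227, 186, 43, 53) ((515.4064331054688, -351.7654724121094), (28.760969161987305, 37.28739929199219), 7.6686110496521) [ 0.52160245 -0.34586923  0.17356078] [[-0.129, 0.991, -0.019], [0.991, 0.13, 0.018], [0.02, -0.016, -1.0]]
[array([321.1, 280.1]), array([319.8, 285.6]), array([318.5, 290.9]), array([317.1, 296.7])]
[array([350. , 258.7]), array([348.4, 264. ]), array([346.8, 269.3]), array([345.1, 275. ])]
[246.68459009 216.94291971] [328.79430663 306.11762516]
```

View pics/c6.png

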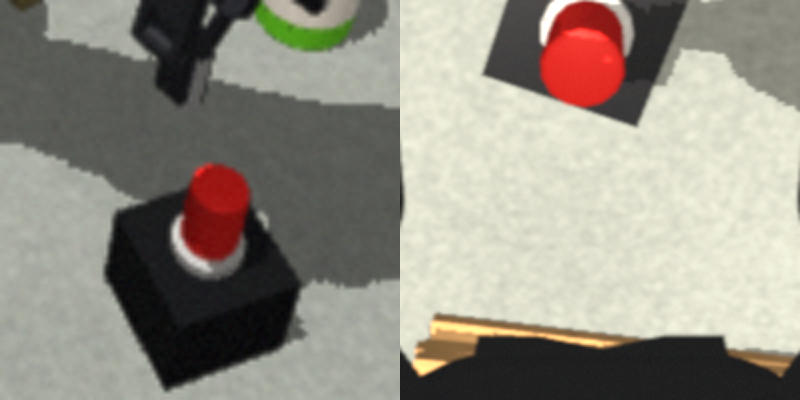

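The head's disc centre, at crop (583,65) in the wrist view and (219,187) in the side view, agrees with (0.515, -0.355). The open tip is about 16 mm behind the TCP, which confirms the offset.

Request:
apply_moves(series=[-3, -5, -30, 0, -3.5, -4, -35, 0, 0, 0, -25, 0, 0, 0, 0, 0])

```text
time_s: 13.35
position: [0.52, -0.3562, 0.09]
eef_rot: [[-0.133, 0.991, -0.005], [0.991, 0.133, 0.01], [0.011, -0.003, -1.0]]
wrist_force: [0.2, 0.1, 0.2]
finger_gap: 0.997
```

Request:
apply_moves(series=[-5, 1, -12, 0, 0, 0, -8, 0, 0, 0, 0, 0])

```text
time_s: 13.65
position: [0.518, -0.3563, 0.0751]
eef_rot: [[-0.134, 0.991, 0.002], [0.991, 0.134, 0.006], [0.006, 0.003, -1.0]]
wrist_force: [-0.2, 0.7, 0.1]
finger_gap: 0.998
```

Request:
apply_moves(series=[0, 0, 0, 0, 0, 0, 0, 0, 0, 0, 0, 0, 0, 0, 0, 0, 0, 0, 0, 0], jaw=1, squeeze=70)

```text
time_s: 14.15
position: [0.5196, -0.3576, 0.0796]
eef_rot: [[-0.135, 0.991, 0.006], [0.991, 0.134, 0.003], [0.003, 0.006, -1.0]]
wrist_force: [-0.7, 0.8, -1.8]
finger_gap: 0.327
```

Request:
apply_moves(series=[0, 0, 15, 0, 0, 0, 30, 0, 0, 0, 45, 0, 0, 0, 45, 0, 0, 0, 45, 0, 0, 0, 45, 0, 0, 0, 45, 0, 0, 0, 0, 0])

```text
time_s: 14.95
position: [0.5172, -0.3538, 0.3562]
eef_rot: [[-0.135, 0.991, 0.001], [0.991, 0.135, 0.008], [0.008, 0.002, -1.0]]
wrist_force: [0.9, -1.5, -0.9]
finger_gap: 0.329
```

```bash
python3 - <<'E'
from h import *
st=arm.observe();s=snapshot("side");T=st["position"]
print(T,st["finger_gap"],st["eef_rot"].round(3).tolist(),proj("side",T+[0,0.0,-.0216]),proj("side",T+[0,0.0,-.0736]))
p=proj("side",T).astype(int);print(p)
cv2.imwrite("pics/c7.png",cv2.convertScaleAbs(cv2.resize(s[p[1]-40:p[1]+80,p[0]-60:p[0]+60],(480,480),interpolation=cv2.INTER_CUBIC)[:,:,::-1],alpha=1.3))
E
```

```text
[ 0.51720355 -0.35381071  0.35619243] 0.32868266691192 [[-0.135, 0.991, 0.001], [0.991, 0.135, 0.008], [0.008, 0.002, -1.0]] [349.73364836 218.10391556] [344.23603551 241.43186488]
[352 207]
```

View pics/c7.png

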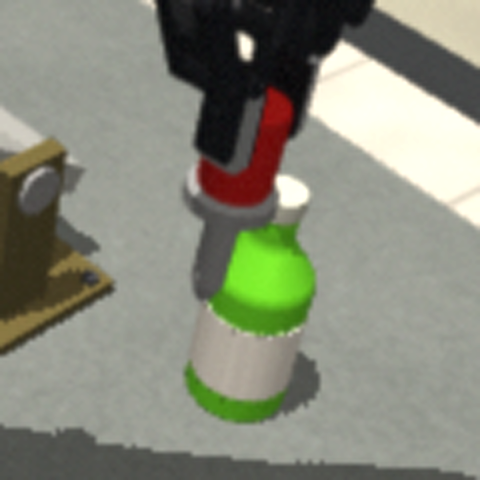

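Request:
apply_moves(series=[8, 35, 0, 0, 11, 48, 0, 0, 11, 48, 0, 0, 11, 48, 0, 0, 11, 48, 0, 0, 11, 48, 0, 0, 11, 48, 0, 0, 11, 48, 0, 0])

```text
time_s: 15.8
position: [0.5938, 0.0191, 0.3383]
eef_rot: [[-0.119, 0.993, -0.023], [0.993, 0.12, 0.01], [0.013, -0.022, -1.0]]
wrist_force: [0.2, -0.2, -2.6]
finger_gap: 0.325
```

Request:
apply_moves(series=[9, 40, 0, 0, 7, 30, 0, 0, 3, 15, 0, 0, 0, 0, 0, 0, 0, 0, 0, 0])

```text
time_s: 16.3
position: [0.6102, 0.1168, 0.3282]
eef_rot: [[-0.132, 0.991, -0.038], [0.991, 0.132, 0.012], [0.017, -0.036, -0.999]]
wrist_force: [-0.3, -0.6, -1.4]
finger_gap: 0.328
```

Request:
apply_moves(series=[9, 2, 3, 0, 6, 1, 2, 0, 0, 0, 0, 0, 0, 0, 0, 0])

```text
time_s: 16.7
position: [0.6252, 0.1107, 0.3331]
eef_rot: [[-0.121, 0.992, -0.039], [0.993, 0.122, 0.008], [0.012, -0.038, -0.999]]
wrist_force: [-0.1, -0.0, -1.8]
finger_gap: 0.325
```

```bash
python3 - <<'E'
from h import *
st=arm.observe();s=snapshot("side");w=snapshot("wrist");T=st["position"];R=st["eef_rot"]
print(T,st["finger_gap"],R.round(3).tolist())
print("tip pred",proj("side",T+R@[0.002,0,.0736]),"guide mouth",proj("side",(.6183,.122,.22)),"wrist guide",proj("wrist",(.6183,.122,.22),st))
f=lambda i:cv2.resize(i,(400,400),interpolation=cv2.INTER_CUBIC)
cv2.imwrite("pics/c8.png",cv2.convertScaleAbs(np.hstack([f(s[100:200,200:300]),f(w[184:384,156:356])])[:,:,::-1],alpha=1.3))
cv2.imwrite("pics/s8.png",s[:,:,::-1])
E
```

```text
[0.6252393  0.11067237 0.33310456] 0.3250886978169937 [[-0.121, 0.992, -0.039], [0.993, 0.122, 0.008], [0.012, -0.038, -0.999]]
tip pred [249.35706173 131.69864997] guide mouth [246.32841094 143.46287906] wrist guide [254.84654579 171.53221944]
```

View pics/c8.png

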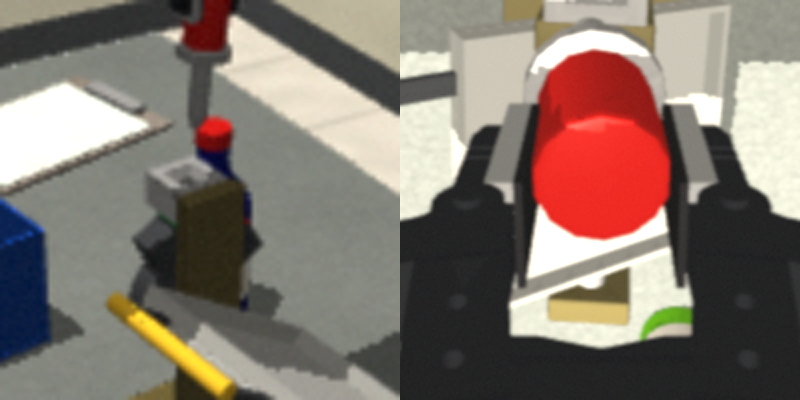

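Side view: pin tip at crop (197,127), guide mouth centre at (187,178). I'll compute the offset between them.

```bash
python3 - <<'E'
from h import *
print(ray("side",(249.25,131.75),.2595),ray("side",(246.9,144.5),.22))
# guide top centre from top0 crop corners
print(ray("top",(190+55*.3,115+147*.3),.22))
E
```

```text
[0.62178941 0.11326032 0.2595    ] [0.61648067 0.11604455 0.22      ]
[0.6154707  0.11956066 0.22      ]
```

Request:
apply_moves(series=[-3, 3, -4, 0, -2.5, 2, -6, 0, 0, 0, -8, 0, 0, 0, 0, 0])

```text
time_s: 17.2
position: [0.6181, 0.1165, 0.3136]
eef_rot: [[-0.122, 0.992, -0.04], [0.992, 0.122, 0.008], [0.013, -0.038, -0.999]]
wrist_force: [0.6, 0.3, -1.2]
finger_gap: 0.319
```

Request:
apply_moves(series=[2, -0.5, -7, 0, 0, 0, -8, 0, 0, 0, -8, 0, 0, 0, 0, 0])

```text
time_s: 17.6
position: [0.6201, 0.1162, 0.2879]
eef_rot: [[-0.122, 0.992, -0.041], [0.992, 0.123, 0.008], [0.013, -0.039, -0.999]]
wrist_force: [0.2, -0.7, -1.9]
finger_gap: 0.326
```

Tip just inside the funnel mouth, no contact force; continuing gently.

Request:
apply_moves(series=[0, 0, -6, 0, 0, 0, -6, 0, 0, 0, 0, 0])

```text
time_s: 17.9
position: [0.6218, 0.1172, 0.2761]
eef_rot: [[-0.123, 0.992, -0.036], [0.992, 0.123, 0.01], [0.014, -0.034, -0.999]]
wrist_force: [1.1, 1.8, -2.4]
finger_gap: 0.322
```

Request:
apply_moves(series=[0, 0, -6, 0, 0, 0, -6, 0, 0, 0, 0, 0])

```text
time_s: 18.2
position: [0.6222, 0.1183, 0.2636]
eef_rot: [[-0.124, 0.992, -0.034], [0.992, 0.124, 0.011], [0.016, -0.033, -0.999]]
wrist_force: [1.6, 1.6, -3.7]
finger_gap: 0.326
```

Request:
apply_moves(series=[0, 0, -6, 0, 0, 0, -6, 0, 0, 0, 0, 0])

```text
time_s: 18.5
position: [0.6217, 0.1185, 0.25]
eef_rot: [[-0.124, 0.992, -0.036], [0.992, 0.125, 0.011], [0.016, -0.034, -0.999]]
wrist_force: [1.7, 1.4, -3.9]
finger_gap: 0.325
```

Request:
apply_moves(series=[0, 0, -6, 0, 0, 0, -5, 0, 0, 0, 0, 0])

```text
time_s: 18.8
position: [0.6214, 0.1187, 0.2423]
eef_rot: [[-0.124, 0.992, -0.033], [0.992, 0.125, 0.013], [0.017, -0.031, -0.999]]
wrist_force: [0.3, 0.8, -2.2]
finger_gap: 0.321
```

Request:
apply_moves(series=[0, 0, -5, 0, 0, 0, -4, 0])

```text
time_s: 19.0
position: [0.6214, 0.119, 0.2416]
eef_rot: [[-0.125, 0.992, -0.027], [0.992, 0.125, 0.016], [0.02, -0.025, -1.0]]
wrist_force: [-10.1, 0.8, 27.2]
finger_gap: 0.328
```

Solid contact (27 N) at TCP z 0.2416, exactly the expected home height. Release and retreat.

Request:
apply_moves(series=[0, 0, 2, 0, 0, 0, 0, 0, 0, 0, 0, 0, 0, 0, 0, 0, 0, 0, 0, 0], jaw=0)

```text
time_s: 19.5
position: [0.6207, 0.1167, 0.2429]
eef_rot: [[-0.123, 0.992, -0.028], [0.992, 0.123, 0.014], [0.017, -0.026, -1.0]]
wrist_force: [-0.4, -0.3, -0.1]
finger_gap: 1.001
```

Request:
apply_moves(series=[0, 0, 15, 0, 0, 0, 30, 0, 0, 0, 40, 0, -30, 10, 20, 0, -45, 20, 0, 0, -45, 20, 0, 0, -45, 20, 0, 0, 0, 0, 0, 0])

```text
time_s: 20.3
position: [0.4492, 0.1867, 0.3446]
eef_rot: [[-0.12, 0.992, -0.038], [0.993, 0.121, 0.01], [0.014, -0.036, -0.999]]
wrist_force: [1.2, 0.0, 0.8]
finger_gap: 1.001
```

```bash
python3 tilt.py; python3 - <<'E'
from h import *
s=snapshot("side");t=snapshot("top");w=arm.observe();print(w["position"],w["wrist_force"])
c=mask(s,(0,150,60),(6,255,255),(225,275,110,160));print("side head",cv2.boundingRect(c))
for z in(.228,.27): print(z,proj("side",(.6165,.118,z)),proj("top",(.6165,.118,z)))
f=lambda i:cv2.resize(i,(400,400),interpolation=cv2.INTER_CUBIC)
cv2.imwrite("pics/end.png",cv2.convertScaleAbs(np.hstack([f(s[105:225,140:260+20][:, :120+20]),f(t[100:260,80:240])])[:,:,::-1],alpha=1.3))
E
```

```text
side (228, 175, 32, 26) ((243.29794311523438, 187.24534606933594), (39.18680953979492, 5.721365451812744), 39.47245788574219)
top (243, 200, 56, 11) ((270.5530090332031, 205.1231231689453), (6.571987152099609, 55.39549255371094), 85.13549041748047)
0.5 side [array([226.3, 179.1]), array([254.9, 202.5])] top [array([243.1, 209.2]), array([298. , 204.1])]
0.55 side [array([227.2, 176.9]), array([256. , 200.1])] top [array([242.9, 207.6]), array([298. , 202.5])]
0.6 side [array([228.3, 174.7]), array([257.3, 197.8])] top [array([242.6, 205.9]), array([298.1, 200.8])]
0.65 side [array([229.5, 172.5]), array([258.6, 195.4])] top [array([242.4, 204.1]), array([298.1, 198.9])]
0.7 side [array([230.8, 170.4]), array([260. , 193.1])] top [array([242.1, 202.1]), array([298.2, 196.9])]
[0.4536992  0.18402501 0.34455845] 0.9973550011183515
pics/t2039.png
[0.45539439 0.18288024 0.34416682] [ 3.80038971e-01 -7.35529634e-02 -3.20345374e-04]
side head (243, 127, 16, 17)
0.228 [246.57090966 141.68464074] [206.73938064 158.04696937]
0.27 [246.75080157 128.03830875] [204.03044316 154.89018685]
```

View pics/end.png

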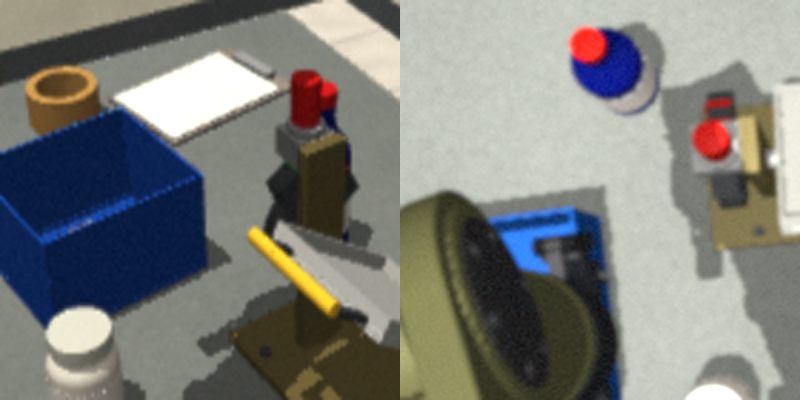

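The pin stands upright in the guide with its collar on the block (side crop (303,105)). The tray is tilted and everything else is standing, so I'm handing in.

```bash
python3 -c "
from bench import arm
print(arm.finish_job())"
```

```text
the job is handed in; nothing more can be done
None
```

The job is handed in at about 20.5 s of the 72 s allowed. The offcut is in the bin, the tray is swung up and the lock pin is in the guide. `finish_job` gives no verdict, so the results below are from my own checks.

- **Offcut:** it was released in the blue bin while the tray was level, and a picture just afterwards showed it lying inside. In the last picture the arm and the bin wall hid it, so I did not see it again.
- **Tray:** I gripped the handle and swung it up. The handle's shift in the side and top views before the pin went in put the tilt at about 0.575 rad, and it looked nearly the same afterwards. The pin entered the notch with under 4 N until its collar met the block.
- **Pin:** it stopped against 27 N at TCP height 0.2416 m, the height expected for home. The last picture shows it upright with its collar on the guide block.
- **Bystanders:** the blue bottle and the jar stand upright in the last picture. The green bottle was last seen standing before the pin went in, and the arm did not go near it after that. I took no position measurements of any of them at the end.

**Checks that failed or disagreed:**
- The first handle grasp closed on nothing. Both cameras showed the fingertips 20 to 25 mm farther back than the stated overhang of 17 mm. I allowed for this in every later grasp.
- The cameras disagreed on the guide's centre by up to 6 mm in y. The funnel mouth took up the difference.

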